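# Lock the sliding end of a book rack

## Task

Close up the book rack: using the fingers only, push its sliding end along the rack towards the standing books until its spring plunger drops into the notch of the strip below, and leave it locked there. Only push it, never pinch it and keep off the plunger's knob; the books stay standing and everything else stays where it is.

Things in the scene. Friction and masses are not known exactly. Their poses are not given: they have to be found in the camera images.
- book_rack: Wooden book rack, fixed: board 135 x 440 mm, its top 20 mm above the desk. Origin: under the board's middle, at desk height; x away from the robot, y along the rack towards the books, z up. Fixed upright end at y = +200 mm, 140 mm high; three loose books stand between y = +101 and +191 mm, tops to 133 mm. In a metal channel along x = -55 mm lies a steel strip with one V notch.
- slide (a joint): Sliding end's position along the rack, m: 0 far from the books, growing along +y to a dead stop at 0.24. Starts at 0.00 to 0.10; the notch is at 0.180 to 0.230, different each run. Drag about 3 N. At the notch the resistance dips to nothing as the plunger falls in and pulls the slide 7 mm on; then it rises, and 10 N forces it out, either way. It stays where it is left.
- push_face (a point): Point on the sliding end's pushing face (looking to the rack's -y, away from the books), 85 mm above the desk, at rack x = +20 mm; moves with the slide. The sliding end is an upright wooden plate, rack x -42 to +61 mm, 12 mm thick along y, top 126 mm above the desk, with a dark metal block 30 x 40 x 24 mm at its -x edge (top 60 mm above the desk) carrying the plunger.
- plunger (a joint): Spring plunger in the sliding end's metal block, m: about 0.001 while its tip rides on the strip, growing downwards; about 0.0075 when it has dropped home into the notch; negative if lifted. The V notch is 8 mm deep and 16 mm wide.
- plunger_knob: Brass knob of the plunger, 18 mm across and 12 mm high, standing over the metal block, its top about 82 mm above the desk (7 mm lower when home). Origin: middle of its underside. Not to be touched.
- slide_near: The half of the sliding end that faces away from the books (the half to push on). Origin: on the board under the middle of the plate.
- slide_far: The half of the sliding end that faces the books. Same origin as slide_near.
- shelf_book_0: Book standing upright next to the rack's fixed end, 28 mm thick, 112 mm tall, 90 mm deep. Origin: middle of its underside.
- shelf_book_1: Middle book, upright, 34 mm thick, 105 mm tall, 94 mm deep. Origin: middle of its underside.
- shelf_book_2: Book standing nearest the sliding end, upright, 26 mm thick, 113 mm tall, 88 mm deep. Origin: middle of its underside.
- ink_bottle: Bystander: squat ink bottle, 52 mm across, 58 mm tall, in front of the rack. Origin: middle of its underside.
- pencil_sharpener: Bystander: round brass sharpener, 29 mm across, 25 mm tall, in front of the rack. Origin: middle of its underside.
- rubber_stamp_1: Bystander: turned wooden hand stamp, 38 mm across, 74 mm tall, in front of the rack. Origin: middle of its underside.
- bell: Bystander: brass hand bell, 62 mm across, 93 mm tall, behind the rack. Origin: middle of its underside.
- hourglass_base: Bystander: sand timer, 56 mm across, 100 mm tall, behind the rack's book end. Origin: middle of its underside.
- stapler: Bystander: desk stapler, 37 x 144 x 53 mm, at the left front. Origin: middle of its underside.
Not all that is in view belongs to the job. Leave any orange or red look-alike of the shelf_book_2 alone.

How it is judged:
At the end, for the whole second after the job is handed in: The plunger is down in the notch by more than 5 mm (it can drop nowhere else), the slide is at rest, the books stand upright (within 0.12 rad) (value of joint plunger above 0.005 m and value of joint slide between 0.17 and 0.238 m and velocity of joint slide between -0.005 and 0.005 m/s and angle between each of shelf_book_0, shelf_book_1, shelf_book_2's own z axis and vertical below 0.12 rad); the robot touches nothing.
It fails at once if the sliding end is pinched (both of its faces pressed by the fingers at once) (contact force between each of slide_near, slide_far and the fingers above 0.7 N).
It fails at once if the sliding end is pushed with anything but the fingers (contact force between any of slide_near, slide_far and the arm above 1 N).
It fails at once if the plunger's knob is touched or lifted (contact force between plunger_knob and the arm above 0.5 N or contact force between plunger_knob and the fingers above 0.5 N or value of joint plunger below -0.0025 m).
It fails at once if a book is moved by more than 12 mm or tipped (distance of any of shelf_book_0, shelf_book_1, shelf_book_2 from where it was at the start of the episode above 0.012 m or angle between any of shelf_book_0, shelf_book_1, shelf_book_2's own z axis and vertical above 0.2 rad).
It fails at once if a bystander is moved by more than 20 mm (distance of any of ink_bottle, pencil_sharpener, rubber_stamp_1, bell, hourglass_base, stapler from where it was at the start of the episode above 0.02 m).
It also fails if it takes over 53 s, if anything falls off the work surface, if the arm or the gripper's body presses on something with over 40 N, if the wrist force passes 120 N, or if a joint passes its speed limit or range.

## Robot

A 7-joint arm with a two-finger parallel gripper is mounted at the origin on a cart in front of the work surface, level with it; the furniture and walls round the work are solid. World frame = base frame: x ahead of the robot, y to its left, z up, the work surface at z = 0. Lengths are in m, angles in rad, forces in N, time in s.
With the tool pointing down it reaches from about 0.4 to 0.85 m from the base axis. Payload 10.4 kg.
Tool frame: the origin (TCP) lies midway between the tips of the shut fingers; the grasp point (between the pads) lies 19 mm behind it; z points along the fingers, y is the line along which they close (so a half turn about z gives the same grasp; the last joint's range is limited). The gripper opens to 87 mm and grips with 3 to 60 N. Pads are 19 mm wide; open, the fingers measure 117 mm over their backs; the gripper's body (75 mm by 190 mm) begins 51 mm behind the grasp point.
Start: joints at [-1.336, 0.332, -0.065, 1.46, 0.022, 1.35, -0.088], TCP at [0.159, 0.604, 0.223] pointing down, gripper open.
Joint ranges: [-2.6, 2.6], [-0.5, 2.12], [-1.47, 1.34], [0.16, 2.42], [-1.27, 4.41], [0.06, 2.06], [-2.6, 2.6]. Speed limits (rad/s): [2.22, 2.22, 2.79, 2.79, 3.14, 3.14, 3.14].

## Interface

Orientations are given as a unit quaternion [x, y, z, w].
In Python, from bench import r gives the robot as it stands.
- The arm moves only by the tool arm_command, never from a script. Its arguments are lists of equal length, an entry for each row: "xyz": the shift along the world's x, y, z in m, a list of three; "rot": the turn, a rotation vector about the world's x, y, z in rad, a list of three. In form: {"xyz": [[tx, ty, tz], ...], "rot": [[ax, ay, az], ...]}. A call has 1 to 20 rows; each row is the pose to reach, as a shift and turn from the pose commanded when the call began; what a row does not reach only later rows make up. A row lasts 1/12 s, in which the tool goes at most 41.7 mm and 7.16 degrees, less where a joint would pass 70% of its speed; a pose out of reach is approached as far as the arm can. A call with a gripper value outside its range is refused whole. "grip" is the opening, from 0 (shut) to 1 (fully open), set as the call begins (left out, the last holds). The fingers move at their own pace and stop on an object; "squeeze" is the grip in N (left out, the last holds). Time passes only in rows, so rows that repeat a pose let the fingers close. It gives the time, the measured TCP pose, the force, the opening and the grip force at its end, in the units of the state.
- r.read_state(): the state, without advancing time (a new reading comes with each control period).
- r.camera(name): name is "scene" or "top" or "wrist"; returns the picture (384x512x3 uint8, red, green, blue); there is no depth.
- r.camera_model(name): a dict with "fx", "fy", "cx", "cy" (pixels), "T" (4x4, takes a point from camera to world coordinates). Camera axes: x right, y up, looking along -z (the intrinsics and any distortion apply to the point x, -y, -z); pixel columns grow to the right and rows downward; lengths in m; the calibration is good to about 2 mm. The wrist camera is an equidistant fisheye: a pixel r from the principal point sees the ray r / f radians off the axis. A picture is of the moment at which its call begins: read the wrist's pose just before it. camera_model takes no time and is no camera call; for the wrist camera it gives the pose at the moment of the call.
- r.close_job(): hands the job in; it is judged then, once.
Trained networks look in the newest picture that a camera, given by its name, has taken for a name from the list of things; names that differ only in an ending like _2 or _b are one class to them, and where a whole thing is asked for, a point or a joint stands for the part that bears it (a point fixed in the world has none). Each returns a list of dicts, best first, with "conf" (0 to 1); they miss things now and then, are a little off and sometimes report something else, mostly with a low value. They report only what shows in the picture. A call takes as long as a camera call. They do not tell look-alikes from the thing itself.
- r.look_for(label, camera): "at" ([x, y, z] in m, in the coordinates of the camera as it stood for that picture, good to about 4 mm: the middle of the surface that is visible of it).
- r.spot_point(label, camera): "at" ([x, y, z] in m, in the coordinates of the camera as it stood for that picture, good to about 4 mm: a listed point, or the origin of a listed thing).
The state is a dict: "time": time; "joint_positions": joint angles; "joint_vel": joint speeds; "joint_torque": joint torques, N m; "ee_pos": TCP position; "eef_rot": TCP orientation; "ft_force": force on the tool from outside, world axes, zero at the start; "torque": the same for the moment, N m; "width": finger opening in m; "grip_force": force on a finger pad.
Only numpy, scipy, OpenCV 4.12 (cv2) and the standard library are available. Lean on these libraries where they do the work, as an engineer would, in place of code of your own. Each camera call takes 0.05 s, during which the arm holds its last target. There are 200 camera calls.

## Working session

There is one attempt and no reset: what is moved stays moved. The work goes in short steps, Python scripts to look and compute and a tool call to move; the robot and the scene stay as the last step left them, time stands still between calls to the robot, and variables do not carry over. Pictures are saved under pics/ and viewed, at most 10 in all, crops included, and the job is handed in when it is done.

Besides the shell and the picture viewer there is one more tool, called after "Request:" as name(argument=value, ...), one argument or row to a line, values as JSON. arm_command: Moves the arm, as the interface text tells. Its arguments: {"type":"object","properties":{"xyz":{"type":"array"},"rot":{"type":"array"},"grip":{"type":"number"},"squeeze":{"type":"number"}},"required":["xyz","rot"]}

```bash
mkdir -p pics
cat > h.py <<'E'
from bench import r
import numpy as np, cv2
np.set_printoptions(precision=4,suppress=True)
def world(cam,p):
    T=np.array(r.camera_model(cam)["T"]); return T[:3,:3]@np.array(p)+T[:3,3]
def save(cam,n):
    im=r.camera(cam); cv2.imwrite(f"pics/{n}.png",im[:,:,::-1]); return im
E
python3 - <<'E'
from h import *
a=save("scene","s0"); b=save("top","t0")
cv2.imwrite("pics/b0.png",np.vstack([a,b])[:,:,::-1][:, :])
for cam in ("scene","top"):
  for l in ("book_rack","push_face","plunger_knob","slide_near","shelf_book_0","shelf_book_2","ink_bottle","bell","rubber_stamp_1"):
    print(cam,l,[(world(cam,d["at"]),round(d["conf"],2)) for d in r.spot_point(l,cam)[:4]])
s=r.read_state();print(s["time"],s["ee_pos"],s["eef_rot"],s["width"])
E
```

```text
scene book_rack [(array([ 0.4814, -0.0153, -0.0056]), 0.59)]
scene push_face [(array([ 0.5154, -0.1221,  0.085 ]), 0.67)]
scene plunger_knob []
scene slide_near []
scene shelf_book_0 [(array([ 0.5252,  0.3205, -0.0012]), 0.86), (array([0.4725, 0.1253, 0.0167]), 0.81), (array([ 0.2933,  0.2385, -0.004 ]), 0.8), (array([0.4671, 0.1544, 0.0215]), 0.68)]
scene shelf_book_2 [(array([ 0.5252,  0.3205, -0.0012]), 0.86), (array([0.4725, 0.1253, 0.0167]), 0.81), (array([ 0.2933,  0.2385, -0.004 ]), 0.8), (array([0.4671, 0.1544, 0.0215]), 0.68)]
scene ink_bottle [(array([ 0.3678, -0.0866, -0.0017]), 0.77)]
scene bell [(array([ 0.575 ,  0.1239, -0.0021]), 0.54)]
scene rubber_stamp_1 [(array([ 0.3443,  0.0517, -0.0008]), 0.78), (array([ 0.4398, -0.1232,  0.0659]), 0.33)]
top book_rack []
top push_face [(array([ 0.5133, -0.1187,  0.0873]), 0.68), (array([0.482 , 0.0929, 0.0219]), 0.51)]
top plunger_knob [(array([ 0.444 , -0.1262,  0.0683]), 0.47)]
top slide_near []
top shelf_book_0 [(array([0.473 , 0.126 , 0.0191]), 0.88), (array([0.4845, 0.093 , 0.0227]), 0.85), (array([0.298 , 0.2361, 0.0023]), 0.67), (array([0.5234, 0.3179, 0.0027]), 0.56)]
top shelf_book_2 [(array([0.473 , 0.126 , 0.0191]), 0.88), (array([0.4845, 0.093 , 0.0227]), 0.85), (array([0.298 , 0.2361, 0.0023]), 0.67), (array([0.5234, 0.3179, 0.0027]), 0.56)]
top ink_bottle [(array([ 0.3688, -0.0846,  0.0019]), 0.85)]
top bell [(array([0.5789, 0.1269, 0.0036]), 0.59)]
top rubber_stamp_1 [(array([ 0.3468,  0.0603, -0.0053]), 0.73), (array([ 0.2881,  0.4263, -0.004 ]), 0.17)]
1.0 [0.1593 0.6044 0.2226] [0.1285 0.9917 0.     0.    ] 0.08716398944108854
```

View pics/s0.png

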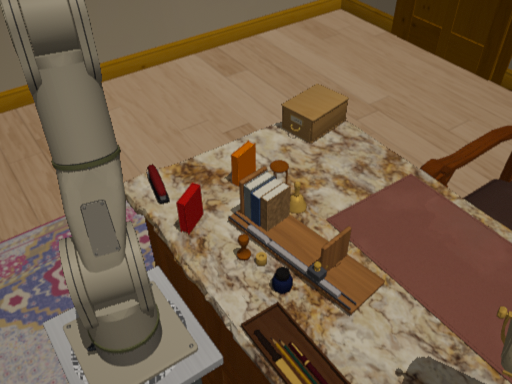

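View pics/t0.png

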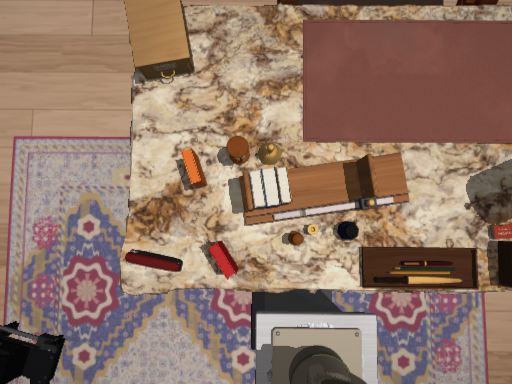

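Scene: the rack lies with its sliding end near top (367,180) and the books at (270,187). The red and orange look-alikes are off to the left. Next I'll measure the rack's yaw.

Run:
```python
from h import *
im=cv2.imread("pics/t0.png")
cv2.imwrite("pics/tc.png",cv2.resize(im[140:235,235:425],None,fx=4,fy=4,interpolation=cv2.INTER_CUBIC))
m=r.camera_model("top");T=np.array(m["T"])
print({k:m[k] for k in m})
```

```text
{'fx': 358.28510778955524, 'fy': 358.28510778955524, 'cx': 253.38031925733506, 'cy': 194.27073465798185, 'T': array([[ 0.0104,  0.9967, -0.0804,  0.3868],
       [-0.9999,  0.0099, -0.0063,  0.1607],
       [-0.0055,  0.0805,  0.9967,  0.9701],
       [ 0.    ,  0.    ,  0.    ,  1.    ]])}
```

View pics/tc.png

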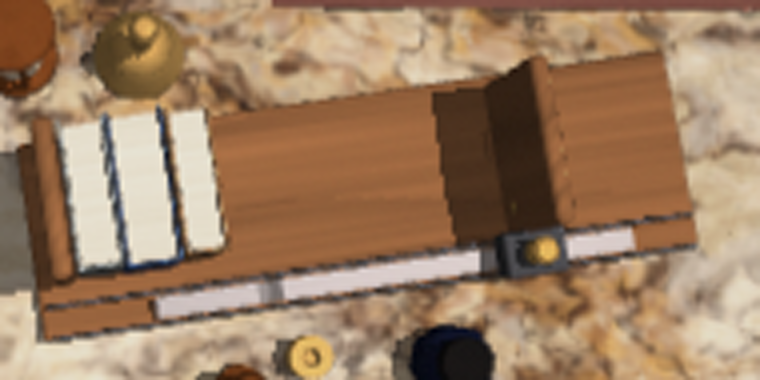

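The crop shows the board corners at (663,52), (696,245) and (43,341). The notch is visible as a dark spot at (270,290), and the knob is at (541,250).

Run:
```python
from h import *
m=r.camera_model("top");T=np.array(m["T"])
def px(c,rw,z):
    u=235+c/4;v=140+rw/4
    d=T[:3,:3]@np.array([(u-m["cx"])/m["fx"],-(v-m["cy"])/m["fy"],-1]);return T[:3,3]+d*(z-T[2,3])/d[2]
A,B,C=px(663,52,.02),px(696,245,.02),px(43,341,.02)
e=C-B;th=np.arctan2(-e[0],e[1]);print("len",np.linalg.norm(e),np.linalg.norm(A-B),"yaw",th)
X=np.array([np.cos(th),np.sin(th),0]);Y=np.array([-np.sin(th),np.cos(th),0])
O=(A+C)/2;print("O",O,X,Y)
rk=lambda p:((p-O)@X,(p-O)@Y)
for n,p in dict(notch=px(270,290,.02),knob=px(541,250,.08),pf1=np.array([.5154,-.1221,.085]),pf2=np.array([.5133,-.1187,.087]),platetop=px(548,57,.126)).items():print(n,p,rk(p))
pf=(np.array([.5154,-.1221,.085])+np.array([.5133,-.1187,.087]))/2
print("standoff 60mm",pf-.06*Y)
```

```text
len 0.4371863614260956 0.130686018768404 yaw 0.15586275984849468
O [ 0.4797 -0.0204  0.02  ] [0.9879 0.1552 0.    ] [-0.1552  0.9879  0.    ]
notch [0.4163 0.0362 0.02  ] (np.float64(-0.05383388756197089), np.float64(0.06579567019769994))
knob [ 0.441  -0.1241  0.08  ] (np.float64(-0.054345398242169524), np.float64(-0.09636715045517145))
pf1 [ 0.5154 -0.1221  0.085 ] (np.float64(0.019452388468635732), np.float64(-0.10596877345050061))
pf2 [ 0.5133 -0.1187  0.087 ] (np.float64(0.017905635089959366), np.float64(-0.10228400018942291))
platetop [ 0.5533 -0.1153  0.126 ] (np.float64(0.057952309714506454), np.float64(-0.10516910805454947))
standoff 60mm [ 0.5237 -0.1797  0.086 ]
```

Request:
arm_command(
  xyz=[
    [0.03,-0.02,0.01],
    [0.06,-0.04,0.02],
    [0.09,-0.06,0.03],
    [0.12,-0.08,0.04],
    [0.15,-0.1,0.04],
    [0.18,-0.12,0.04],
    [0.21,-0.14,0.04],
    [0.24,-0.16,0.04],
    [0.27,-0.18,0.04],
    [0.29,-0.21,0.04],
    [0.31,-0.24,0.04],
    [0.33,-0.27,0.04],
    [0.34,-0.3,0.04],
    [0.35,-0.33,0.04],
    [0.36,-0.36,0.04],
    [0.365,-0.39,0.04],
    [0.365,-0.42,0.04],
    [0.365,-0.45,0.04],
    [0.365,-0.48,0.04],
    [0.365,-0.51,0.04],
  ],
  rot=[
    [0,0,-0.05],
    [0,0,-0.11],
    [0,0,-0.17],
    [0,0,-0.23],
    [0,0,-0.29],
    [0,0,-0.35],
    [0,0,-0.41],
    [0,0,-0.47],
    [0,0,-0.53],
    [0,0,-0.59],
    [0,0,-0.65],
    [0,0,-0.71],
    [0,0,-0.77],
    [0,0,-0.83],
    [0,0,-0.89],
    [0,0,-0.95],
    [0,0,-1.0],
    [0,0,-1.05],
    [0,0,-1.1],
    [0,0,-1.157],
  ],
  grip=0,
)

```text
time: 2.67
ee_pos: [0.524, 0.0926, 0.2627]
eef_rot: [0.651, 0.759, 0.0, -0.0]
ft_force: [1.5, -0.3, 0.1]
width: 0.0004
grip_force: 0.0
```

Request:
arm_command(
  xyz=[
    [0,-0.035,0],
    [0,-0.07,0],
    [0,-0.105,0],
    [0,-0.14,0],
    [0,-0.175,0],
    [0,-0.21,0],
    [0,-0.245,0],
    [0,-0.274,0],
    [0,-0.274,-0.03],
    [0,-0.274,-0.06],
    [0,-0.274,-0.06],
    [0,-0.274,-0.06],
  ],
  rot=[
    [0,0,0],
    [0,0,0],
    [0,0,0],
    [0,0,0],
    [0,0,0],
    [0,0,0],
    [0,0,0],
    [0,0,0],
    [0,0,0],
    [0,0,0],
    [0,0,0],
    [0,0,0],
  ],
)

```text
time: 3.67
ee_pos: [0.5235, -0.1794, 0.2022]
eef_rot: [0.65, 0.76, -0.001, -0.001]
ft_force: [0.5, -0.2, 0.1]
width: 0.0001
grip_force: 0.0
```

Run:
```python
from h import *
s=r.read_state();print(s["time"],s["ee_pos"],s["eef_rot"],s["ft_force"])
save("wrist","w1")
for l in ("push_face","plunger_knob"):
    print(l,[(world("wrist",d["at"]),round(d["conf"],2)) for d in r.spot_point(l,"wrist")[:3]])
save("scene","s1")
print([(world("scene",d["at"]),round(d["conf"],2)) for d in r.spot_point("push_face","scene")[:3]])
```

```text
3.6667 [ 0.5235 -0.1794  0.2022] [ 0.6499  0.76   -0.0006 -0.0011] [ 0.47   -0.2106  0.1186]
push_face [(array([ 0.52  , -0.1188,  0.0855]), 0.86)]
plunger_knob [(array([ 0.4447, -0.1251,  0.0752]), 0.49)]
[(array([ 0.5144, -0.1206,  0.0863]), 0.74), (array([ 0.5726,  0.2109, -0.0005]), 0.27)]
```

View pics/w1.png

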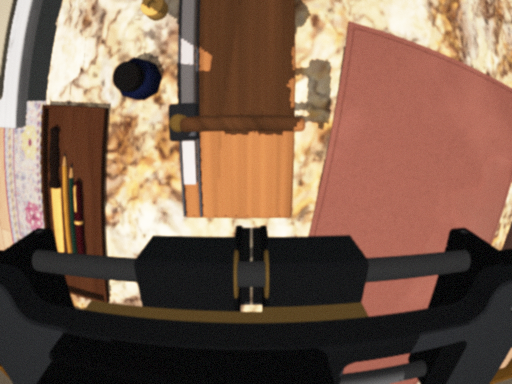

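The wrist picture shows the plate square across the tool at about (200–300,122), with the closed fingers at (252,255) lined up on its middle and the knob well to the left. Next: descend, then approach.

Request:
arm_command(
  xyz=[
    [0,0,-0.03],
    [0,0,-0.06],
    [0,0,-0.09],
    [0,0,-0.11],
    [0,0,-0.11],
    [-0.002,0.01,-0.11],
    [-0.003,0.02,-0.11],
    [-0.005,0.03,-0.11],
    [-0.006,0.038,-0.11],
    [-0.006,0.042,-0.11],
    [-0.007,0.046,-0.11],
    [-0.008,0.05,-0.11],
    [-0.008,0.054,-0.11],
    [-0.009,0.058,-0.11],
    [-0.009,0.058,-0.11],
  ],
  rot=[
    [0,0,0],
    [0,0,0],
    [0,0,0],
    [0,0,0],
    [0,0,0],
    [0,0,0],
    [0,0,0],
    [0,0,0],
    [0,0,0],
    [0,0,0],
    [0,0,0],
    [0,0,0],
    [0,0,0],
    [0,0,0],
    [0,0,0],
  ],
)

```text
time: 5.17
ee_pos: [0.5157, -0.1221, 0.093]
eef_rot: [0.65, 0.76, 0.0, 0.001]
ft_force: [1.1, -2.3, 1.5]
width: 0.0006
grip_force: 1.3
```

Run:
```python
from h import *
s=r.read_state();print(s["ee_pos"],s["ft_force"])
save("scene","s2")
print([(world("scene",d["at"]),round(d["conf"],2)) for d in r.spot_point("push_face","scene")[:3]])
```

```text
[ 0.5157 -0.1221  0.093 ] [ 1.0604 -2.3284  1.4773]
[(array([ 0.5148, -0.1132,  0.0867]), 0.78)]
```

Request:
arm_command(
  xyz=[
    [-0.001,0.006,0],
    [-0.002,0.014,0],
    [-0.003,0.022,0],
    [-0.005,0.03,0],
    [-0.006,0.038,0],
    [-0.007,0.046,0],
    [-0.008,0.054,0],
    [-0.01,0.062,0],
    [-0.011,0.07,0],
    [-0.012,0.078,0],
    [-0.013,0.086,0],
    [-0.015,0.094,0],
    [-0.016,0.102,0],
    [-0.017,0.108,0],
    [-0.018,0.114,0],
    [-0.019,0.118,0],
    [-0.019,0.122,0],
    [-0.02,0.124,0],
    [-0.02,0.126,0],
    [-0.02,0.126,0],
  ],
  rot=[
    [0,0,0],
    [0,0,0],
    [0,0,0],
    [0,0,0],
    [0,0,0],
    [0,0,0],
    [0,0,0],
    [0,0,0],
    [0,0,0],
    [0,0,0],
    [0,0,0],
    [0,0,0],
    [0,0,0],
    [0,0,0],
    [0,0,0],
    [0,0,0],
    [0,0,0],
    [0,0,0],
    [0,0,0],
    [0,0,0],
  ],
)

```text
time: 6.93
ee_pos: [0.4955, 0.0041, 0.0927]
eef_rot: [0.65, 0.76, -0.0, 0.0]
ft_force: [1.6, -2.6, 2.4]
width: 0.0002
grip_force: 1.3
```

Run:
```python
from h import *
s=r.read_state();print(s["ee_pos"],s["ft_force"])
a=save("scene","s3");cv2.imwrite("pics/s3c.png",cv2.resize(a[160:310,220:390,::-1],None,fx=4,fy=4,interpolation=2))
print([(world("scene",d["at"]),round(d["conf"],2)) for d in r.spot_point("push_face","scene")[:3]])
```

```text
[0.4955 0.0041 0.0927] [ 1.5631 -2.5961  2.4016]
[(array([0.4928, 0.0132, 0.083 ]), 0.77)]
```

View pics/s3c.png

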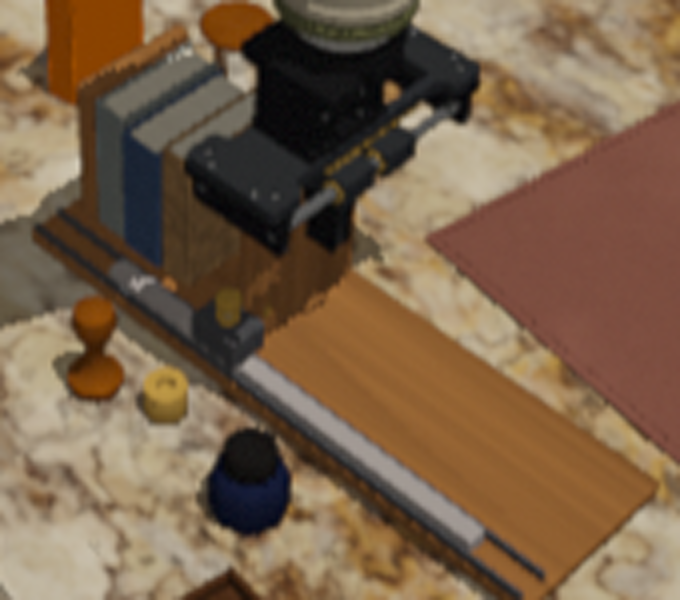

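All in order: the slide is up at crop (230,330), short of the notch, the books are standing and nothing has been disturbed. Now creep forward.

Request:
arm_command(
  xyz=[
    [0,0.002,0],
    [-0.001,0.004,0],
    [-0.001,0.006,0],
    [-0.001,0.008,0],
    [-0.002,0.01,0],
    [-0.002,0.012,0],
    [-0.002,0.012,0],
  ],
  rot=[
    [0,0,0],
    [0,0,0],
    [0,0,0],
    [0,0,0],
    [0,0,0],
    [0,0,0],
    [0,0,0],
  ],
)

```text
time: 7.62
ee_pos: [0.4932, 0.0164, 0.0925]
eef_rot: [0.65, 0.76, -0.0, -0.0]
ft_force: [0.4, -1.9, 3.4]
width: 0.0008
grip_force: 1.3
```

Request:
arm_command(
  xyz=[
    [0,0.001,0],
    [0,0.002,0],
    [0,0.003,0],
    [-0.001,0.004,0],
    [-0.001,0.004,0],
  ],
  rot=[
    [0,0,0],
    [0,0,0],
    [0,0,0],
    [0,0,0],
    [0,0,0],
  ],
)

```text
time: 8.03
ee_pos: [0.4925, 0.0208, 0.0925]
eef_rot: [0.65, 0.76, 0.0, 0.0]
ft_force: [2.4, -2.5, -1.2]
width: 0.0008
grip_force: 1.4
```

Request:
arm_command(
  xyz=[
    [0,0.001,0],
    [0,0.002,0],
    [0,0.003,0],
    [0,0.003,0],
  ],
  rot=[
    [0,0,0],
    [0,0,0],
    [0,0,0],
    [0,0,0],
  ],
)

```text
time: 8.37
ee_pos: [0.492, 0.0237, 0.0925]
eef_rot: [0.65, 0.76, -0.0, -0.0]
ft_force: [0.3, -3.2, 0.9]
width: 0.0007
grip_force: 1.3
```

Run:
```python
from h import *
s=r.read_state();print(s["ee_pos"],s["ft_force"])
save("scene","s4")
for l in ("push_face","plunger_knob"):print(l,[(world("scene",d["at"]),round(d["conf"],2)) for d in r.spot_point(l,"scene")[:2]])
```

```text
[0.492  0.0237 0.0925] [ 0.2995 -3.1592  0.8722]
push_face [(array([0.4924, 0.0341, 0.0847]), 0.6)]
plunger_knob []
```

Request:
arm_command(
  xyz=[
    [0,0.001,0],
    [0,0.002,0],
    [0,0.003,0],
    [0,0.003,0],
  ],
  rot=[
    [0,0,0],
    [0,0,0],
    [0,0,0],
    [0,0,0],
  ],
)

```text
time: 8.85
ee_pos: [0.4923, 0.027, 0.0925]
eef_rot: [0.65, 0.76, 0.0, -0.0]
ft_force: [-0.1, 0.2, 0.3]
width: 0.0006
grip_force: 0.0
```

Force has dropped to zero, with grip reaction gone too. Back off slightly and check.

Request:
arm_command(
  xyz=[
    [0,-0.002,0],
    [0.001,-0.008,0],
    [0.003,-0.02,0],
    [0.006,-0.04,0],
    [0.01,-0.06,0],
    [0.01,-0.06,0.03],
    [0.01,-0.06,0.06],
    [0.01,-0.09,0.1],
    [0.01,-0.12,0.13],
    [0.01,-0.15,0.15],
    [0.01,-0.18,0.15],
    [0.01,-0.18,0.15],
  ],
  rot=[
    [0,0,0],
    [0,0,0],
    [0,0,0],
    [0,0,0],
    [0,0,0],
    [0,0,0],
    [0,0,0],
    [0,0,0],
    [0,0,0],
    [0,0,0],
    [0,0,0],
    [0,0,0],
  ],
)

```text
time: 9.85
ee_pos: [0.5021, -0.1611, 0.245]
eef_rot: [0.653, 0.758, 0.001, 0.002]
ft_force: [-0.0, -0.6, -1.0]
width: 0.0005
grip_force: 0.0
```

Run:
```python
from h import *
s=r.read_state();print(s["time"],s["ee_pos"],s["ft_force"])
a=save("scene","s5");b=save("top","t5")
f=lambda i:cv2.resize(i[:,:,::-1],(400,400),interpolation=2)
cv2.imwrite("pics/c5.png",np.hstack([f(a[170:270,220:320]),f(b[140:240,240:340])]))
for c in ("scene","top"):
  for l in ("push_face","plunger_knob"):print(c,l,[(world(c,d["at"]),round(d["conf"],2)) for d in r.spot_point(l,c)[:2]])
```

```text
9.85 [ 0.5021 -0.1611  0.245 ] [-0.0003 -0.5959 -1.0354]
scene push_face []
scene plunger_knob [(array([0.4131, 0.0375, 0.0621]), 0.55)]
top push_face [(array([0.4895, 0.0456, 0.083 ]), 0.9)]
top plunger_knob [(array([0.4195, 0.037 , 0.0623]), 0.61)]
```

View pics/c5.png

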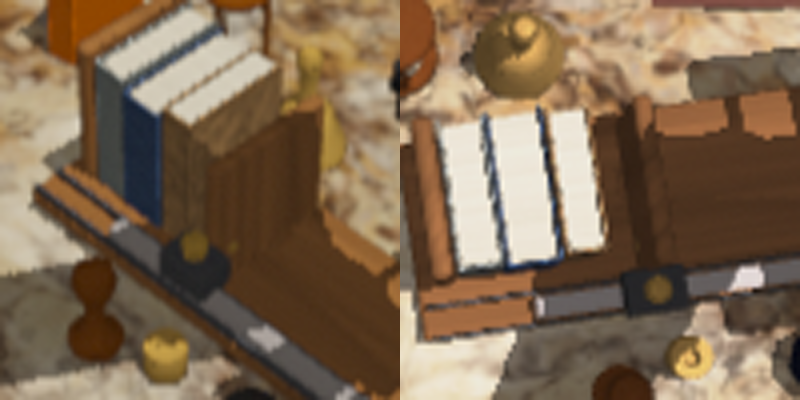

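The plunger has dropped. The knob is lower (0.062, was about 0.07) and sits over the notch position I measured. The pushing face is about 9 mm past where the fingers stopped, so it snapped on by itself. The books are upright and the arm is clear.

```bash
python3 -c "
from h import *
print(r.close_job())"
```

```text
the job is handed in; nothing more can be done
None
```

I pushed the sliding end along the rack with the closed fingers until its plunger dropped into the notch; the arm was clear, the books were still standing, and the job is handed in (no verdict was returned).

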